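Set up the edge-wax warmer and turn the heat to the marker

TASK

Get the wax warmer ready: set the loose silver cup down inside the copper cup standing on the warmer plate, so that it sits fully home and upright, lowering it rather than letting it drop. Only then push the red-handled heat lever round until its white nose points at the yellow marker (not the blue one) and leave it there. Leave the copper cup standing on the warmer plate and everything else on the bench where it is.

Things in the scene. Friction and masses are not known exactly. Their poses are not given: they have to be found in the camera images.
- controller: grey heat controller with a black top, fixed to the bench, 190 x 270 mm and 50 mm high. Origin at bench level under the lever's pivot; its box runs from 140 mm in front (-x) to 50 mm behind (+x) of the origin and 135 mm to each side. Its x axis points away from the robot at yaw 0
- lever (a joint): heat lever, turning flat over the controller about a vertical axis through the controller's origin; rad, positive anticlockwise seen from above, 0 when it points along the controller's -x axis (roughly at the robot), stops at -1.35 and +1.35. Its stiff hinge keeps it where it is left; about 4 N at the grip moves it
- lever_grip (a point): centre of the top of the lever's upright round red grip, 22 mm across and 46 mm tall, 65 mm from the pivot. The grip's top is 110 mm above the bench, its foot 64 mm. x axis: outward from the pivot along the lever; z up
- lever_nose (a point): outer end of the lever's white nose (a bar 5 mm wide), 92 mm from the pivot and 60 mm above the bench. x axis: outward from the pivot along the lever, the way the nose points; y to its left; z up
- yellow_marker: fixed yellow disc on the controller's top, 18 mm across, 5 mm thick, its top 56 mm above the bench, 103 to 140 mm from the pivot, on one side of the dial or the other: the wanted setting. Origin under its centre. The nose's line must meet the disc
- blue_marker: fixed blue disc like the yellow one, on the other side of the dial: a setting not wanted now
- warmer: round white warmer fixed to the bench, 156 mm across at the foot, with a dark flat plate 124 mm across, 35 mm above the bench. Origin at bench level under its centre
- outer_cup: copper cup standing on the warmer plate, loose. 62 mm tall; outside 37 mm across at the foot, widening to 56 mm at 43 mm height, then an upright rim band 65 mm across from 44 mm up to the top; wall 3 mm, floor 20 mm thick, mouth 59 mm wide. Origin under its centre, z up. About 160 g
- inner_cup: loose silver (aluminium) cup standing on the bench, the same shape and size as the copper one, about 160 g. Nested, its origin is 20 mm above the other's and its rim band (44 to 62 mm over its origin) stands clear above the other's rim: gripped by the band with the fingertips 46 mm or more above its origin, the fingers clear the copper cup
- paint_jar: closed amber glass jar with a black lid, 50 mm across, 75 mm tall, upright; origin under its centre. Not part of the job
- thread_spool: dark brown spool of thread, 42 mm across, 43 mm tall, upright; origin under its centre. Not part of the job
- mallet: hammer lying flat at the back left; origin under its middle. Not part of the job
- wax_block: honey-yellow rectangular beeswax block, 45 x 70 x 22 mm; origin under its centre. Not part of the job
- glue_brush: flat brush lying down at the back; origin under its middle. Not part of the job
- rivet_tin: closed steel tin, 64 mm across, 50 mm tall, at the back right; origin under its centre. Not part of the job
- edge_slicker: small turned dark wood burnishing tool, 30 mm across, 60 mm tall, standing on end near the robot; origin under its centre. Not part of the job
Mind the look-alikes: they are no part of the job. Several things have the shape of the warmer; the one meant has the colours described above. What is shaped like the inner_cup but turquoise is not meant.

How it is judged (in metres and radians):
On the way, in this order (a step that is already met when the one before it is completed fails the run):
1. the silver cup sits fully home and upright in the copper cup on the warmer plate, let go (horizontal distance between inner_cup and outer_cup below 0.004 m and z of inner_cup in the frame of outer_cup between 0.012 and 0.024 m and angle between each of inner_cup, outer_cup's own z axis and vertical below 0.1 rad and horizontal distance between outer_cup and warmer below 0.04 m and z of outer_cup in the frame of warmer above 0.03 m and contact force between the fingers and inner_cup below 0.1 N and contact force between the fingers and outer_cup below 0.1 N), for 0.2 s.
2. after that, the lever's nose points at the yellow marker (y of yellow_marker in the frame of lever_nose between -0.009 and 0.009 m and x of yellow_marker in the frame of lever_nose above 0 m and velocity of joint lever between -0.05 and 0.05 rad/s), for 0.2 s.
At the end, for the whole second after the job is handed in: Silver cup nested in the copper cup (axes within 4 mm, origin 12 to 24 mm above the other's, both within 0.1 rad of upright), copper cup within 40 mm of the warmer plate's centre, both at rest, released; lever still, its nose's line within 9 mm of the yellow disc's centre (all of step 1 and all of step 2 and linear speed of each of inner_cup, outer_cup below 0.02 m/s); the robot touches nothing.
It fails at once if the lever is moved (nose over 20 mm) before the silver cup is in the copper cup (distance of lever_nose from where it was at the start of the episode above 0.02 m and horizontal distance between inner_cup and outer_cup above 0.03 m).
It fails at once if the silver cup is dropped (falls faster than 0.5 m/s while not held) (linear speed of inner_cup above 0.5 m/s and contact force between the fingers and inner_cup below 0.05 N).
It fails at once if another thing on the bench is moved by more than 25 mm (distance of any of paint_jar, thread_spool, mallet, wax_block, glue_brush, rivet_tin, edge_slicker from where it was at the start of the episode above 0.025 m).
It also fails if it takes over 54 s, if anything falls off the work surface, if the arm or the gripper's body presses on something with over 40 N, if the wrist force passes 120 N, or if a joint passes its speed limit or range.

ROBOT

A 7-joint arm with a two-finger parallel gripper is mounted at the origin on the work surface. World frame = base frame: x ahead of the robot, y to its left, z up, the work surface at z = 0. Lengths are in m, angles in degrees, forces in N, time in s.
With the tool pointing down it reaches from about 0.425 to 0.875 m from the base axis. Payload 4.7 kg.
Tool frame: the origin (TCP) lies on the centre line of the jaws, within the pads' length; the fingertips stand 17 mm ahead of it and the grasp point (between the pads) lies 2 mm behind it; z points along the fingers, y is the line along which they close (so a half turn about z gives the same grasp; the last joint's range is limited). The gripper opens to 87 mm and grips with 3 to 60 N. Pads are 19 mm wide; open, the fingers measure 117 mm over their backs; the gripper's body (75 mm by 190 mm) begins 51 mm behind the grasp point.
Start: joints at [69.563, 18.392, -4.016, 83.108, 1.295, 78.541, -3.26], TCP at [0.236, -0.606, 0.24] pointing down, gripper open.
Joint ranges: [-163.93, 163.93], [-17.29, 119.83], [-79.2, 71.16], [3.27, 140.29], [-89.18, 269.18], [5.43, 117.66], [-154.24, 154.24]. Speed limits (degrees/s): [147.25, 147.25, 180, 180, 180, 180, 180].

INTERFACE

Orientations are given as [roll, pitch, yaw] about the fixed x, y, z axes, in that order (R = Rz(yaw) Ry(pitch) Rx(roll)).
In Python, from cell import env, read_camera gives the robot as it stands.
- The arm moves only by the shell command python3 -m jog 'ROWS' [FORCE]. ROWS is JSON, a list of rows, each a list of 5 numbers: the opening, from 0 (shut) to 1 (fully open), then the shift along the tool's x, y, z each as a share of 0.02 m, from -1 to 1, then the turn about the tool's z as a share of 45 degrees, from -1 to 1. In form: [[gripper, x, y, z, yaw], ...]. A call has 1 to 12 rows; each row shifts and turns the commanded pose from where the row before left it, along the tool's axes as they then stand; what a row does not reach is not made up. A row lasts 1/12 s, in which the tool goes at most 41.7 mm and 7.16 degrees, less where a joint would pass 70% of its speed; a pose out of reach is approached as far as the arm can. A call with a number of a shift or a turn outside -1 to 1 is refused whole. A call with a gripper value outside its range is refused whole. The fingers move at their own pace and stop on an object; FORCE is the grip in N (left out, the last holds). Time passes only in rows, so rows that do not move let the fingers close. It gives the time, the measured TCP pose, the force, the opening and the grip force at its end, in the units of the state.
- env.get_obs(): the state, without advancing time (a new reading comes with each control period).
- read_camera(name): name is "scene" or "side" or "wrist"; returns a dict with "color" (480x640x3 uint8, red, green, blue), "range_z" (480x640 float32, m along the optical axis (not along the pixel's ray), 0 where there is no reading), "mtx" (3x3 intrinsics, pixels), "world_from_camera" (4x4, takes a point from camera to world coordinates); the wrist camera has in their place "T_tool_cam" (4x4, takes a point from camera to tool coordinates, whose origin is the TCP and whose axes are the flange's). Camera axes: x right, y down, z forward; pixel columns grow to the right and rows downward; lengths in m; the calibration is good to about 2 mm. A picture is of the moment at which its call begins: read the wrist's pose just before it.
- env.sign_off(): hands the job in; it is judged then, once.
The state is a dict: "time_s": time; "qpos": joint angles; "joint_velocities": joint speeds; "effort": joint torques, N m; "tool_pos": TCP position; "tool_rot": TCP orientation; "force": force on the tool from outside, world axes, zero at the start; "wrist_torque": the same for the moment, N m; "grip_width": finger opening in m; "grasp_force": force on a finger pad.
Only numpy, scipy, OpenCV 4.12 (cv2) and the standard library are available. Lean on these libraries where they do the work, as an engineer would, in place of code of your own. Each camera call takes 0.05 s, during which the arm holds its last target. There are 200 camera calls.

## Working session

There is one attempt and no reset: what is moved stays moved. The work goes in short steps, Python scripts to look and compute and a shell command to move; the robot and the scene stay as the last step left them, time stands still between calls to the robot, and variables do not carry over. Pictures are saved under pics/ and viewed, at most 10 in all, crops included, and the job is handed in when it is done.

```bash
ls; mkdir -p pics; python3 - <<'E'
from cell import env, read_camera
import cv2, numpy as np
o=env.get_obs(); print({k:np.round(v,3).tolist() for k,v in o.items()})
for n in ("scene","side"):
    c=read_camera(n); cv2.imwrite(f"pics/{n}0.png",c["color"][:,:,::-1]); np.savez(f"{n}0.npz",**c)
    print(n,c["mtx"].round(1).tolist(),c["world_from_camera"].round(3).tolist())
E
```

```text
pics
{'time_s': 0.0, 'qpos': [69.563, 18.44, -4.014, 83.176, 1.295, 78.544, -3.262], 'joint_velocities': [-0.057, -0.041, 0.03, -0.06, 0.011, 0.158, 0.007], 'effort': [0.0, -49.129, -0.404, -31.252, -0.064, 0.044, 0.0], 'tool_pos': [0.235, -0.605, 0.238], 'tool_rot': [-179.887, 0.006, 21.243], 'force': [-0.201, -1.21, 0.324], 'wrist_torque': [-0.02, -0.015, -0.004], 'grasp_force': 0.0, 'grip_width': 0.087}
scene [[599.3, 0.0, 329.2], [0.0, 599.3, 233.6], [0.0, 0.0, 1.0]] [[-0.344, 0.534, -0.773, 1.727], [0.939, 0.19, -0.286, 0.445], [-0.006, -0.824, -0.567, 0.947], [0.0, 0.0, 0.0, 1.0]]
side [[573.6, 0.0, 311.9], [0.0, 573.6, 238.2], [0.0, 0.0, 1.0]] [[-0.823, -0.31, 0.475, -0.013], [-0.567, 0.433, -0.7, 0.841], [0.011, -0.846, -0.533, 0.733], [0.0, 0.0, 0.0, 1.0]]
```

View pics/scene0.png

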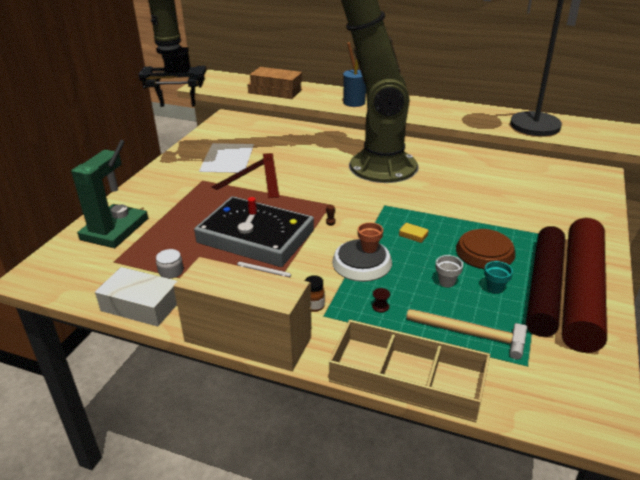

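View pics/side0.png

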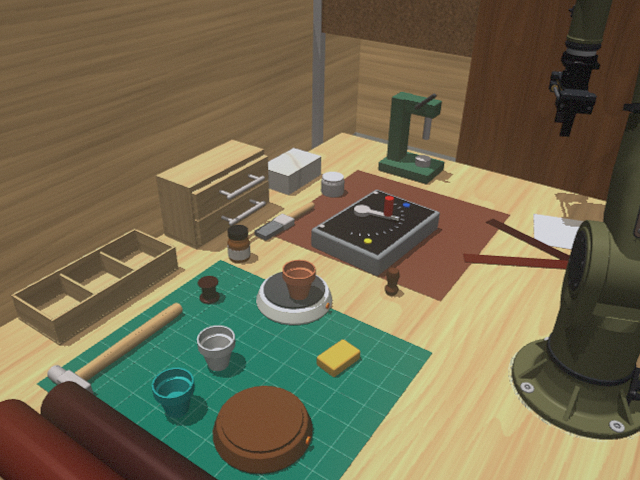

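Scene camera: the silver cup is at (448,270), side (216,348). Things it could be taken for are the turquoise cup (497,277) and the steel tin (169,263). The copper cup (370,238) stands on the white warmer (362,258); the brown warmer (487,248) is the decoy. The lever grip is red (252,205), the yellow disc (293,221), the blue disc (227,209).

```bash
cat > h.py <<'E'
import numpy as np, cv2
from scipy.optimize import least_squares
def cloud(c,T=None):
    T=c["world_from_camera"] if T is None else T
    v,u=np.mgrid[:480,:640]; z=c["range_z"]; K=c["mtx"]
    P=np.stack([(u-K[0,2])/K[0,0]*z,(v-K[1,2])/K[1,1]*z,z],-1)
    P=P@T[:3,:3].T+T[:3,3]; P[z==0]=np.nan; return P
def ray(c,uv,h,T=None):
    T=c["world_from_camera"] if T is None else T
    uv=np.atleast_2d(uv).astype(float); K=c["mtx"]
    d=np.c_[(uv-K[[0,1],[2,2]])/K[[0,1],[0,1]],np.ones(len(uv))]@T[:3,:3].T
    return T[:3,3]+d*((h-T[2,3])/d[:,2])[:,None]
def circ(p,r=None):
    m=np.median(p,0)
    if r: s=least_squares(lambda q:np.hypot(*(p-q).T)-r,m,loss="soft_l1",f_scale=.002); return s.x,np.abs(s.fun).mean()
    s=least_squares(lambda q:np.hypot(*(p-q[:2]).T)-q[2],[*m,.03],loss="soft_l1",f_scale=.002); return s.x,np.abs(s.fun).mean()
E
python3 - <<'E'
from h import *
C={n:dict(np.load(n+"0.npz")) for n in("scene","side")}
S={"scene":dict(silver=(448,262,20,.062),copper=(370,232,18,.097)),"side":dict(silver=(216,338,24,.062),copper=(299,272,22,.097))}
for n,c in C.items():
    P=cloud(c)
    for k,(u,v,r,h) in S[n].items():
        p=P[v-r:v+r,u-r:u+r].reshape(-1,3); q=p[np.abs(p[:,2]-h+.009)<.013]
        print(n,k,len(q),circ(q[:,:2],.031), np.nanpercentile(p[:,2],98).round(3))
    H=cv2.cvtColor(c["color"],cv2.COLOR_RGB2HSV)
    box=(slice(180,265),slice(190,320)) if n=="scene" else (slice(180,260),slice(320,435))
    for k,lo,hi,h in(("red",(0,170,90),(8,255,255),.11),("yel",(22,150,120),(35,255,255),.056),("blue",(105,150,80),(130,255,255),.056),("white",(0,0,150),(180,40,255),.06)):
        m=np.zeros((480,640),np.uint8); m[box]=cv2.inRange(H,lo,hi)[box]
        nn,l,st,ce=cv2.connectedComponentsWithStats(m)
        for i in range(1,nn):
            if st[i,4]>12: print(n,k,st[i].tolist(),ce[i].round(1),ray(c,ce[i],h)[0].round(4),np.nanmedian(P[l==i],0).round(3))
c=C["scene"]
a=cv2.resize(C["scene"]["color"][180:300,190:310],None,fx=4,fy=4,interpolation=2); b=cv2.resize(C["scene"]["color"][220:300,330:520],None,fx=4,fy=4,interpolation=2)
cv2.imwrite("pics/crop1.png",np.vstack([np.pad(cv2.resize(a,(380,380)),((0,0),(0,380),(0,0))),cv2.resize(b,(760,220))])[:,:,::-1])
E
```

```text
scene silver 419 (array([0.54318823, 0.31675318]), np.float64(0.0021705068023467893)) 0.064
scene copper 379 (array([0.51712896, 0.10783597]), np.float64(0.0023454298697503408)) 0.099
scene red [267, 180, 13, 19, 148] [271.9 188.5] [ 0.4332 -0.2021  0.11  ] [ 0.269 -0.285  0.003]
scene red [247, 196, 9, 18, 91] [251.4 202.4] [ 0.5187 -0.223   0.11  ] [ 0.508 -0.23   0.1  ]
scene yel [290, 219, 7, 5, 25] [292.8 221. ] [ 0.4898 -0.1178  0.056 ] [ 0.491 -0.118  0.056]
scene blue [223, 207, 7, 5, 28] [226.3 208.8] [ 0.4951 -0.3171  0.056 ] [ 0.496 -0.316  0.056]
scene white [239, 215, 15, 15, 119] [246.4 223.8] [ 0.5497 -0.2271  0.06  ] [ 0.561 -0.225  0.065]
scene white [238, 262, 13, 3, 24] [242.7 263.4] [ 0.7099 -0.1568  0.06  ] [ 0.787 -0.112  0.128]
side silver 778 (array([0.53908125, 0.31887614]), np.float64(0.0014116759159287005)) 0.061
side copper 618 (array([0.51379471, 0.10962737]), np.float64(0.0015581782898811435)) 0.096
side red [385, 196, 9, 12, 41] [388.6 198.8] [ 0.4962 -0.2218  0.11  ] [ 0.5   -0.229  0.108]
side yel [364, 238, 8, 5, 32] [367.3 240.2] [ 0.4869 -0.1146  0.056 ] [ 0.488 -0.116  0.055]
side blue [403, 203, 7, 4, 22] [406.  204.5] [ 0.4915 -0.3126  0.056 ] [ 0.494 -0.316  0.055]
side white [327, 180, 13, 1, 13] [333. 180.] [ 0.7057 -0.314   0.06  ] [ 0.719 -0.333  0.048]
side white [354, 205, 30, 11, 145] [366.1 209.8] [ 0.5545 -0.2259  0.06  ] [ 0.557 -0.223  0.063]
side white [320, 214, 115, 43, 165] [378.4 239.1] [ 0.4664 -0.1273  0.06  ] [ 0.442 -0.096  0.049]
```

View pics/crop1.png

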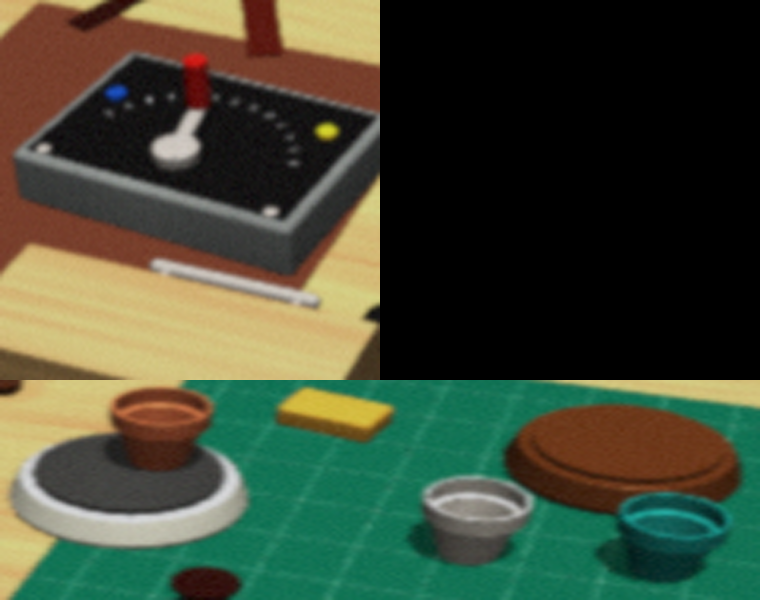

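The crop confirms it: the silver cup stands alone on the green mat, with turquoise beside it. The copper cup is on the white and dark warmer, and the lever points between blue and yellow. Next I'll get the turquoise cup's position and plan the swing.

```bash
cat >> h.py <<'E'
def todo(env,x,y,z=None,yaw=None):
    o=env.get_obs(); p=np.array(o["tool_pos"]); a=np.radians(o["tool_rot"][2])
    d=np.array([x,y])-p[:2]
    print("pose",p.round(4),np.round(o["tool_rot"],1),"shares xyz",np.round([(d@[np.cos(a),np.sin(a)])/.02,(d@[np.sin(a),-np.cos(a)])/.02,0 if z is None else (p[2]-z)/.02],2),"t",round(float(o["time_s"]),2))
E
python3 - <<'E'
from h import *
from cell import env
c=dict(np.load("side0.npz")); P=cloud(c)
p=P[365:410,150:198].reshape(-1,3); q=p[np.abs(p[:,2]-.053)<.013]; t=circ(q[:,:2],.031)[0]; print(t, np.degrees(np.arctan2(*(t-[.541,.318])[::-1])))
for u,v in ((263,420),(338,357),(208,288)): print(P[v-3:v+4,u-3:u+4].reshape(-1,3).mean(0).round(3))
todo(env,.52,-.25,.24); todo(env,.541,.318,.24)
E
```

```text
[0.52337077 0.43420234] 98.62664443966638
[0.376 0.393 0.035]
[0.363 0.199 0.021]
[0.671 0.199 0.037]
pose [ 0.2353 -0.6054  0.2386] [-179.9    0.    21.2] shares xyz [ 19.71 -11.4   -0.07] t 0.1
pose [ 0.2353 -0.6054  0.2386] [-179.9    0.    21.2] shares xyz [ 30.98 -37.49  -0.07] t 0.1
```

```bash
python3 -m jog '[[1,0.3,-0.2,0,0],[1,0.7,-0.4,0,0],[1,1,-0.6,0,0],[1,1,-0.6,0,0],[1,1,-0.6,0,0],[1,1,-0.6,0,0],[1,1,-0.6,0,0],[1,1,-0.6,0,0],[1,1,-0.6,0,0],[1,1,-0.6,0,0],[1,1,-0.6,0,0],[1,1,-0.6,0,0]]'
python3 -m jog '[[1,1,-0.6,0,0],[1,1,-0.6,0,0],[1,1,-0.6,0,0],[1,1,-0.6,0,0],[1,1,-0.6,0,0],[1,1,-0.6,0,0],[1,1,-0.8,0,0],[1,0.8,-1,0,0],[1,0.6,-1,0,0],[1,0.5,-1,0,0],[1,0.5,-1,0,0],[1,0.5,-1,0,0]]'
python3 - <<'E'
from h import *
from cell import env
todo(env,.541,.318,.22); print(np.round(env.get_obs()["qpos"]))
E
```

```text
time_s: 1.1
tool_pos: [0.3941, -0.4003, 0.2396]
tool_rot: [-180.0, -0.0, 21.3]
force: [-0.0, -0.4, 0.4]
grip_width: 0.087
grasp_force: 0.0
time_s: 2.1
tool_pos: [0.5089, -0.1531, 0.2395]
tool_rot: [-180.0, 0.0, 21.4]
force: [0.4, 0.1, 0.7]
grip_width: 0.0871
grasp_force: 0.0
pose [ 0.5089 -0.1531  0.2395] [-180.     0.    21.4] shares xyz [ 10.07 -21.35   0.97] t 2.1
[ 38.   5. -25.  99.   2.  76. -57.]
```

```bash
python3 -m jog '[[1,0.45,-1,0,0],[1,0.45,-1,0,0],[1,0.45,-1,0,0],[1,0.45,-1,0,0],[1,0.45,-1,0,0],[1,0.45,-1,0,0],[1,0.45,-1,0,0],[1,0.45,-1,0,0],[1,0.45,-1,0,0],[1,0.45,-1,0,0],[1,0.45,-0.8,0,0],[1,0.4,-0.3,0,0]]' >/dev/null
python3 -m jog '[[1,0,0,0,0],[1,0,0,0,0]]'
python3 - <<'E'
from h import *
from cell import env, read_camera
from scipy.spatial.transform import Rotation as R
o=env.get_obs(); c=read_camera("wrist"); np.savez("w1.npz",**c,pos=o["tool_pos"],rot=o["tool_rot"])
cv2.imwrite("pics/w1.png",c["color"][:,:,::-1]); print(c["T_tool_cam"].round(3),c["mtx"][0].round(1))
todo(env,.541,.318,.22); todo(env,.5155,.109)
E
```

```text
time_s: 3.27
tool_pos: [0.5282, 0.0897, 0.2393]
tool_rot: [180.0, 0.0, 21.3]
force: [0.1, -1.1, -0.0]
grip_width: 0.0868
grasp_force: 0.0
[[ 0.001 -0.955 -0.295  0.081]
 [ 1.     0.001  0.     0.   ]
 [ 0.    -0.295  0.955 -0.146]
 [ 0.     0.     0.     1.   ]] [361.4   0.  324.6]
pose [0.5282 0.0887 0.2393] [1.80e+02 1.00e-01 2.12e+01] shares xyz [  4.75 -10.46   0.96] t 3.32
pose [0.5282 0.0887 0.2393] [1.80e+02 1.00e-01 2.12e+01] shares xyz [-0.22 -1.18  0.  ] t 3.32
```

View pics/w1.png

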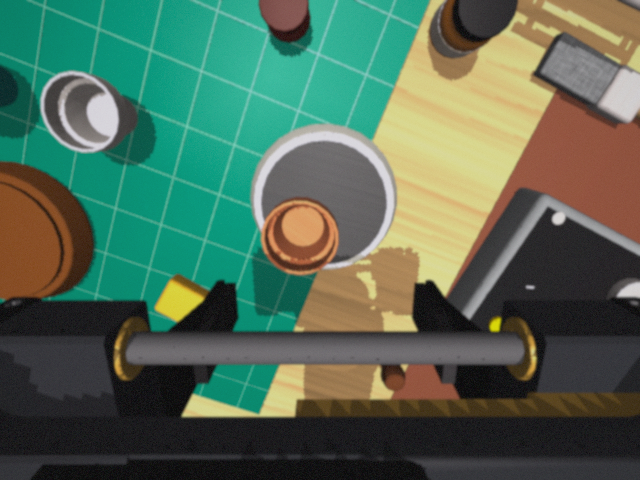

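The wrist view shows the copper cup at (300,237), set towards the warmer's near edge, and the silver cup at (82,112). I'll fit both rims.

```bash
cat >> h.py <<'E'
from scipy.spatial.transform import Rotation as R
def Tw(c,o):
    T=np.eye(4); T[:3,:3]=R.from_euler("xyz",np.array(o["tool_rot"]),degrees=True).as_matrix(); T[:3,3]=o["tool_pos"]
    return T@c["T_tool_cam"]
def rim(c,T,u,v,r,h,tol=.005):
    """rim from pixels whose depth lies at rim height, cast on the rim plane"""
    P=cloud(c,T); m=np.abs(P[...,2]-h)<tol; w=np.zeros_like(m); w[max(v-r,0):v+r,max(u-r,0):u+r]=1; m&=w
    ys,xs=np.nonzero(m); p=ray(c,np.c_[xs,ys],h,T)[:,:2]
    # outer contour by angle
    ct=max(cv2.findContours(m.astype(np.uint8),0,1)[0],key=len).reshape(-1,2)
    hull=ray(c,cv2.convexHull(ct).reshape(-1,2),h,T)[:,:2]
    return len(p),circ(p,.031),circ(hull)
E
python3 - <<'E'
from h import *
c=dict(np.load("w1.npz")); T=Tw(c,dict(tool_pos=c["pos"],tool_rot=c["rot"])); P=cloud(c,T)
print("cu",rim(c,T,300,237,45,.097)); print("ag",rim(c,T,78,112,45,.062))
print("warmer plate",P[190,330],"silver floor",P[115,104],"cu floor",P[226,304])
E
```

```text
cu (1009, (array([0.51590682, 0.10667549]), np.float64(0.0010398390816564725)), (array([0.51565653, 0.10654182, 0.03237599]), np.float64(0.00014754020884426744)))
ag (1395, (array([0.54113113, 0.31456877]), np.float64(0.0013066442989533647)), (array([0.54108315, 0.31466249, 0.0330534 ]), np.float64(0.0004340489070112489)))
warmer plate [0.55268715 0.09307338 0.03610396] silver floor [0.53863797 0.3190171  0.02063001] cu floor [0.5146165  0.10474031 0.05436198]
```

```bash
python3 -m jog '[[1,0.45,-1,0,0],[1,0.45,-1,0,0],[1,0.45,-1,0,0],[1,0.45,-1,0.4,0],[1,0.45,-1,0.5,0],[1,0.45,-1,0.5,0],[1,0.45,-1,0.5,0],[1,0.45,-1,0.5,0],[1,0.45,-1,0.5,0],[1,0.45,-1,0.6,0],[1,0.2,-0.3,0.5,0],[1,0,0,0.5,0]]' >/dev/null
python3 -m jog '[[1,0,0,0,0],[1,0,0,0,0]]'
python3 - <<'E'
from h import *
from cell import env, read_camera
o=env.get_obs(); c=read_camera("wrist"); T=Tw(c,o); np.savez("w2.npz",**c,pos=o["tool_pos"],rot=o["tool_rot"])
cv2.imwrite("pics/w2.png",c["color"][:,:,::-1])
q=np.array([.5411,.3146,.062,1])@np.linalg.inv(T).T; uv=(c["mtx"]@(q[:3]/q[2]))[:2].round().astype(int); print(uv)
r=rim(c,T,*uv,110,.062); print(r)
todo(env,*r[2][0][:2],.065); todo(env,.5411,.3146,.065)
E
```

```text
time_s: 4.48
tool_pos: [0.5419, 0.3128, 0.1487]
tool_rot: [179.9, 0.1, 21.1]
force: [-0.3, -0.3, 0.1]
grip_width: 0.0869
grasp_force: 0.0
[321 253]
(1548, (array([0.54171888, 0.31629245]), np.float64(0.0010848899505937735)), (array([0.5414067 , 0.31615904, 0.0324115 ]), np.float64(0.0001992790634629059)))
pose [0.5423 0.3133 0.1496] [179.9   0.   21.1] shares xyz [ 0.01 -0.15  4.23] t 4.53
pose [0.5423 0.3133 0.1496] [179.9   0.   21.1] shares xyz [-0.03 -0.08  4.23] t 4.53
```

View pics/w2.png

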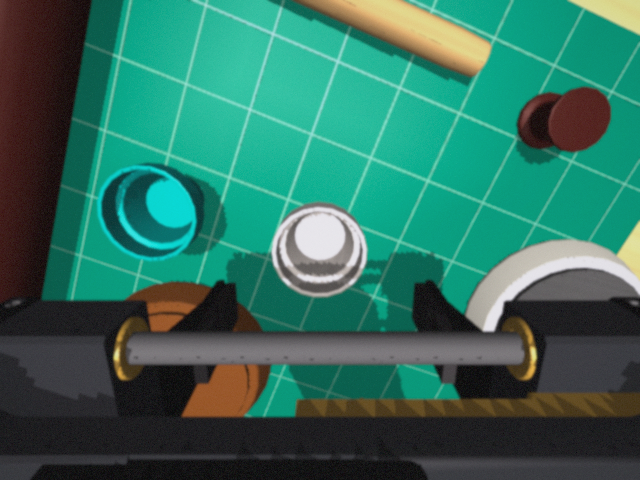

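The silver cup (320,250) is centred between the fingers, and turquoise (150,210) and the brown decoy are clear of them. Going down to grasp.

```bash
python3 -m jog '[[1,0,-0.1,0.5,0],[1,0,0,0.7,0],[1,0,0,0.8,0],[1,0,0,0.8,0],[1,0,0,0.7,0],[1,0,0,0.5,0],[1,0,0,0.2,0],[1,0,0,0,0],[1,0,0,0,0],[1,0,0,0,0]]' 15
python3 -m jog '[[0.65,0,0,0,0],[0.65,0,0,0,0],[0.65,0,0,0,0],[0.65,0,0,0,0],[0.65,0,0,0,0],[0.65,0,0,0,0],[0.65,0,0,0,0],[0.65,0,0,0,0]]'
```

```text
time_s: 5.37
tool_pos: [0.5412, 0.3179, 0.0664]
tool_rot: [-180.0, -0.1, 21.2]
force: [0.4, 0.8, -0.5]
grip_width: 0.0873
grasp_force: 0.0
time_s: 6.03
tool_pos: [0.541, 0.3173, 0.0657]
tool_rot: [180.0, -0.0, 21.2]
force: [0.5, -0.4, 0.9]
grip_width: 0.0637
grasp_force: 15.0
```

```bash
python3 -m jog '[[0.6,0,0,-0.3,0],[0.6,0,0,-0.7,0],[0.6,0,0,-1,0],[0.6,0,0,-1,0],[0.6,0,0,-1,0],[0.6,0,0,-1,0],[0.6,0,0,-1,0],[0.6,0,0,-0.8,0],[0.6,0,0.2,-0.3,0],[0.6,-0.2,0.4,0,0],[0.6,-0.4,0.7,0,0],[0.6,-0.5,0.9,0,0]]'
python3 -m jog '[[0.6,-0.5,0.9,0,0],[0.6,-0.5,0.9,0,0],[0.6,-0.5,0.9,0,0],[0.6,-0.5,0.9,0,0],[0.6,-0.5,0.9,0,0],[0.6,-0.5,0.9,0,0],[0.6,-0.4,0.8,0,0],[0.6,-0.4,0.6,0,0],[0.6,-0.2,0.3,0,0],[0.6,0,0,0,0],[0.6,0,0,0,0],[0.6,0,0,0,0]]'
python3 - <<'E'
from h import *
from cell import env, read_camera
o=env.get_obs(); c=read_camera("wrist"); T=Tw(c,o); np.savez("w3.npz",**c,pos=o["tool_pos"],rot=o["tool_rot"])
cv2.imwrite("pics/w3.png",c["color"][:,:,::-1]); todo(env,.5157,.1066,.165); print(o["grasp_force"],o["grip_width"])
E
```

```text
time_s: 7.03
tool_pos: [0.5349, 0.2683, 0.2063]
tool_rot: [-180.0, 0.1, 21.4]
force: [0.1, -0.4, -2.0]
grip_width: 0.0635
grasp_force: 15.0
time_s: 8.03
tool_pos: [0.5128, 0.1083, 0.2073]
tool_rot: [-180.0, 0.0, 21.3]
force: [0.5, -0.0, -2.1]
grip_width: 0.0637
grasp_force: 15.0
pose [0.5128 0.1085 0.2074] [-180.     0.    21.4] shares xyz [0.1  0.14 2.12] t 8.08
15.000049110967666 0.06366239259426748
```

View pics/w3.png

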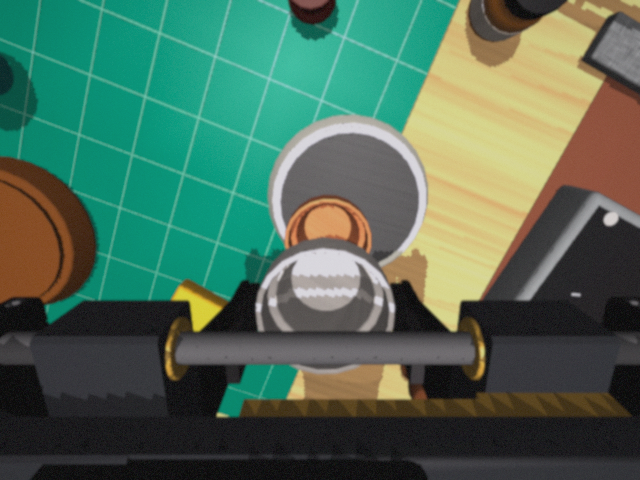

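Cup held at (326,303), with the copper cup below and ahead of it at (328,232), partly hidden. I'll measure both in this one image.

```bash
cat >> h.py <<'E'
def rel(c,T,cu_h=.097,dz=.0037,ang=True):
    """silver rim (held) and copper rim centres in tool xy (m, about TCP)"""
    Ti=c["T_tool_cam"]; P=cloud(c,Ti); H=cv2.cvtColor(c["color"],cv2.COLOR_RGB2HSV)
    out={}
    tz=-(cu_h-c["pos"][2])
    # silver: bright grey at rim height in tool frame
    for k,h,m in(("ag",dz,np.abs(P[...,2]-dz)<.004),("cu",tz,(np.abs(P[...,2]-tz)<.005)&(H[...,0]<14)&(H[...,1]>110))):
        m=m&(np.hypot(P[...,0]-(.0),P[...,1])<.06); m=m.astype(np.uint8)
        n,l,st,ce=cv2.connectedComponentsWithStats(m,connectivity=8); i=1+np.argmax(st[1:,4]); 
        ys,xs=np.nonzero(m); b=np.arange(xs.min(),xs.max()+1)
        top=np.array([[u,ys[xs==u].min()-.5] for u in b if (xs==u).any()])
        p=ray(c,top,h,Ti)[:,:2]
        out[k]=(circ(p,.0325),circ(p),len(p))
    return out
E
python3 - <<'E'
from h import *
c=dict(np.load("w3.npz")); P=cloud(c,c["T_tool_cam"])
print("ag rim z", [P[v,326,2].round(4) for v in(240,243,246,249,252)], P[215,328,2], c["pos"])
for k,v in rel(c,None).items(): print(k,v)
E
```

```text
ag rim z [np.float64(0.0159), np.float64(0.0106), np.float64(0.0046), np.float64(0.0041), np.float64(0.0036)] 0.1519966713419228 [0.51275184 0.10829373 0.20729794]
ag ((array([0.00064193, 0.00049923]), np.float64(0.0016569463118194711)), (array([-0.00636658,  0.0004991 ,  0.03864702]), np.float64(0.001532297493859503)), 184)
cu ((array([0.00200543, 0.00265804]), np.float64(0.0004066919494347019)), (array([0.00322848, 0.00264532, 0.03145905]), np.float64(0.0002927200318777502)), 86)
```

```bash
python3 - <<'E'
from h import *
c=dict(np.load("w3.npz")); Ti=c["T_tool_cam"]; P=cloud(c,Ti)
for w in(.02,.025,.03):
    m=(np.abs(P[...,2]-.0037)<.004)&(np.abs(P[...,1])<w)&(np.abs(P[...,0])<.05)
    ys,xs=np.nonzero(m); top=np.array([[u,ys[xs==u].min()-.5] for u in np.unique(xs)])
    p=ray(c,top,.0037,Ti)[:,:2]; print(w,circ(p,.0325),circ(p))
E
```

```text
0.02 (array([0.0004662 , 0.00048782]), np.float64(0.00023541414105471677)) (array([0.00267858, 0.00046053, 0.03043545]), np.float64(0.00020699013851220883))
0.025 (array([0.00041844, 0.00050356]), np.float64(0.0002457654411622931)) (array([0.00219158, 0.00047587, 0.03090776]), np.float64(0.0001930617144849614))
0.03 (array([0.0003841 , 0.00052608]), np.float64(0.00025591349833486694)) (array([0.00160214, 0.00050614, 0.03144904]), np.float64(0.0001733620953685333))
```

```bash
python3 -m jog '[[0.6,0.08,0.1,0,0],[0.6,0,0,0.3,0],[0.6,0,0,0.5,0],[0.6,0,0,0.5,0],[0.6,0,0,0.5,0],[0.6,0,0,0.4,0],[0.6,0,0,0.2,0],[0.6,0,0,0,0],[0.6,0,0,0,0],[0.6,0,0,0,0]]'
python3 - <<'E'
from h import *
from cell import env, read_camera
o=env.get_obs(); c=read_camera("wrist"); c["pos"]=o["tool_pos"]; np.savez("w4.npz",**c)
cv2.imwrite("pics/w4.png",c["color"][150:,150:500,::-1]); todo(env,.5157,.1066,.121)
for k,v in rel(c,None).items(): print(k,v)
E
```

```text
time_s: 8.92
tool_pos: [0.5156, 0.106, 0.1599]
tool_rot: [180.0, -0.0, 21.2]
force: [-0.1, -0.1, -1.9]
grip_width: 0.0635
grasp_force: 15.0
pose [0.5157 0.106  0.1601] [ 1.80e+02 -1.00e-01  2.12e+01] shares xyz [ 0.01 -0.03  1.95] t 8.97
ag ((array([0.00065627, 0.000498  ]), np.float64(0.001640491974372255)), (array([-0.00631964,  0.00049585,  0.03861981]), np.float64(0.0015081423347059252)), 184)
cu ((array([ 0.00035048, -0.00056608]), np.float64(0.00029239367050244204)), (array([ 0.00171931, -0.00055677,  0.03133   ]), np.float64(0.00018429182901688406)), 103)
```

View pics/w4.png

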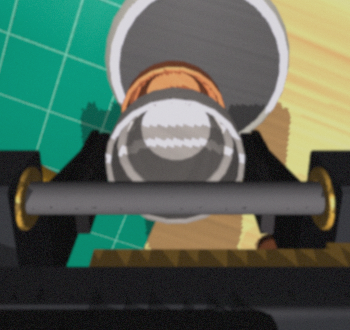

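The cups line up to about 1 mm. I'll trim y and lower slowly.

```bash
python3 -m jog '[[0.6,0,-0.05,0.2,0],[0.6,0,0,0.3,0],[0.6,0,0,0.3,0],[0.6,0,0,0.3,0],[0.6,0,0,0.25,0],[0.6,0,0,0.15,0],[0.6,0,0,0,0],[0.6,0,0,0,0]]'
```

```text
time_s: 9.63
tool_pos: [0.5147, 0.1068, 0.1293]
tool_rot: [-180.0, 0.0, 21.2]
force: [0.3, -0.0, -2.2]
grip_width: 0.0637
grasp_force: 15.0
```

```bash
python3 -m jog '[[0.6,0,0,0.08,0],[0.6,0,0,0.08,0],[0.6,0,0,0,0],[0.6,0,0,0,0]]'
```

```text
time_s: 9.97
tool_pos: [0.5148, 0.1068, 0.1263]
tool_rot: [180.0, 0.0, 21.2]
force: [-0.2, -0.6, -2.0]
grip_width: 0.0635
grasp_force: 15.0
```

```bash
python3 -m jog '[[0.6,0,0,0.08,0],[0.6,0,0,0.06,0],[0.6,0,0,0,0],[0.6,0,0,0,0]]'; python3 -m jog '[[0.6,0,0,0.06,0],[0.6,0,0,0.06,0],[0.6,0,0,0,0],[0.6,0,0,0,0]]'
```

```text
time_s: 10.3
tool_pos: [0.5148, 0.1068, 0.1234]
tool_rot: [180.0, 0.0, 21.2]
force: [0.2, 0.2, -1.3]
grip_width: 0.0636
grasp_force: 15.0
time_s: 10.63
tool_pos: [0.5148, 0.1068, 0.121]
tool_rot: [-180.0, 0.0, 21.2]
force: [-0.8, -0.4, -1.6]
grip_width: 0.0636
grasp_force: 15.0
```

```bash
python3 -m jog '[[0.6,0,0,0.06,0],[0.6,0,0,0,0],[0.6,0,0,0,0]]'; python3 -m jog '[[0.6,0,0,0.06,0],[0.6,0,0,0,0],[0.6,0,0,0,0]]'
```

```text
time_s: 10.88
tool_pos: [0.5153, 0.1069, 0.1207]
tool_rot: [180.0, -0.1, 21.2]
force: [-1.7, -0.1, 4.0]
grip_width: 0.0636
grasp_force: 15.0
time_s: 11.13
tool_pos: [0.5159, 0.1072, 0.1205]
tool_rot: [179.9, -0.1, 21.2]
force: [-2.0, -1.3, 9.6]
grip_width: 0.0635
grasp_force: 15.0
```

Contact at the expected nested height. Release, then go up.

```bash
python3 -m jog '[[0.8,0,0,-0.03,0],[0.85,0,0,0,0],[0.95,0,0,0,0],[1,0,0,0,0],[1,0,0,0,0],[1,0,0,0,0]]'; python3 -m jog '[[1,0,0,-0.2,0],[1,0,0,-0.4,0],[1,0,0,-0.6,0],[1,0,0,-1,0],[1,0,0,-1,0],[1,0,0,-0.8,0],[1,0,0,0,0],[1,0,0,0,0]]'
python3 - <<'E'
from h import *
from cell import env, read_camera
o=env.get_obs(); c=read_camera("wrist"); c["pos"]=o["tool_pos"]; T=Tw(c,o); P=cloud(c,T)
cv2.imwrite("pics/w5.png",c["color"][100:,100:550,::-1]); todo(env,.5157,.1066,.121)
q=np.array([.5157,.1066,.117,1])@np.linalg.inv(T).T; uv=(c["mtx"]@(q[:3]/q[2]))[:2].round().astype(int); print(uv)
for h in(.117,.097): print(h,rim(c,T,*uv,90,h,.006))
m=P[uv[1]-60:uv[1]+40,uv[0]-50:uv[0]+50,2]; print(np.nanpercentile(m,[90,97,99]))
E
```

```text
time_s: 11.63
tool_pos: [0.5147, 0.1068, 0.1191]
tool_rot: [-180.0, 0.0, 21.2]
force: [0.9, 0.0, 0.5]
grip_width: 0.0855
grasp_force: 0.0
time_s: 12.3
tool_pos: [0.5157, 0.1071, 0.201]
tool_rot: [179.9, -0.2, 21.2]
force: [0.0, -0.9, -0.1]
grip_width: 0.087
grasp_force: 0.0
pose [0.5149 0.1068 0.1998] [180.   -0.   21.2] shares xyz [0.03 0.02 3.94] t 12.35
[324 255]
0.117 (1656, (array([0.5157975 , 0.10613846]), np.float64(0.0011688311313561752)), (array([0.51539906, 0.10601615, 0.03249801]), np.float64(0.0002546739451420812)))
0.097 (2169, (array([0.51816698, 0.10708779]), np.float64(0.0035552192985074493)), (array([0.51156759, 0.10446181, 0.02938765]), np.float64(0.000491359666091057)))
[0.1162977  0.11773588 0.11818418]
```

View pics/w5.png

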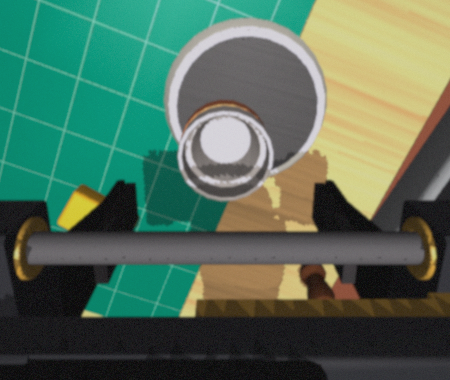

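Rim at z = 0.117, level and centred: nested and released. Now over to the lever.

```bash
python3 -m jog '[[1,-0.2,0.4,-0.7,0],[1,-0.4,0.8,-0.7,0],[1,-0.5,1,-0.6,0],[1,-0.5,1,0,0],[1,-0.5,1,0,0],[1,-0.5,1,0,0],[1,-0.5,1,0,0],[1,-0.5,1,0,0],[1,-0.5,1,0,0],[1,-0.5,1,0,0],[1,-0.5,1,0,0],[1,-0.5,1,0,0]]' >/dev/null
python3 -m jog '[[1,-0.5,1,0,0],[1,-0.3,0.8,0,0],[1,-0.2,0.4,0,0],[0.5,0,0,0,0.15],[0.4,0,0,0,0.15],[0.4,0,0,0,0.15],[0.4,0,0,0,0],[0.4,0,0,0,0]]'
python3 - <<'E'
from h import *
from cell import env, read_camera
o=env.get_obs(); c=read_camera("wrist"); T=Tw(c,o); P=cloud(c,T); np.savez("w6.npz",**c,pos=o["tool_pos"],rot=o["tool_rot"])
cv2.imwrite("pics/w6.png",c["color"][:,:,::-1])
H=cv2.cvtColor(c["color"],cv2.COLOR_RGB2HSV)
for k,lo,hi,h in(("red",(0,170,60),(8,255,255),.11),("yel",(22,150,120),(35,255,255),.056),("blue",(105,150,80),(130,255,255),.056),("white",(0,0,150),(180,40,255),.06)):
    m=cv2.inRange(H,lo,hi); n,l,st,ce=cv2.connectedComponentsWithStats(m)
    for i in range(1,n):
        if st[i,4]>60: print(k,st[i].tolist(),ce[i].round(1),ray(c,ce[i],h,T)[0].round(4),np.nanmedian(P[l==i],0).round(4))
todo(env,.5,-.2,.24)
E
```

```text
time_s: 14.02
tool_pos: [0.4887, -0.1901, 0.2387]
tool_rot: [-180.0, 0.1, 1.2]
force: [-0.2, 0.3, 0.4]
grip_width: 0.0617
grasp_force: 0.0
red [361, 202, 32, 34, 745] [376.5 218.7] [ 0.5036 -0.2306  0.11  ] [ 0.5033 -0.2309  0.1099]
red [373, 366, 44, 33, 743] [395.1 382.8] [ 0.3513 -0.2574  0.11  ] [ 0.2648 -0.2844  0.0024]
yel [237, 208, 21, 20, 316] [247.2 217.9] [ 0.4885 -0.1181  0.056 ] [ 0.4885 -0.1181  0.0563]
blue [451, 207, 20, 20, 326] [460.5 216.8] [ 0.494 -0.317  0.056] [ 0.494  -0.317   0.0562]
white [211, 59, 311, 232, 7101] [350.2 131.5] [ 0.5679 -0.2106  0.06  ] [ 0.5986 -0.1999  0.0501]
white [0, 75, 122, 155, 4538] [ 74.3 136.3] [0.5585 0.0274 0.06  ] [0.5673 0.043  0.0282]
white [342, 112, 47, 91, 2438] [365.8 147.6] [ 0.5548 -0.2247  0.06  ] [ 0.559  -0.2253  0.0644]
pose [ 0.4888 -0.1902  0.2388] [-1.8e+02  1.0e-01  1.2e+00] shares xyz [ 0.55  0.5  -0.06] t 14.07
```

View pics/w6.png

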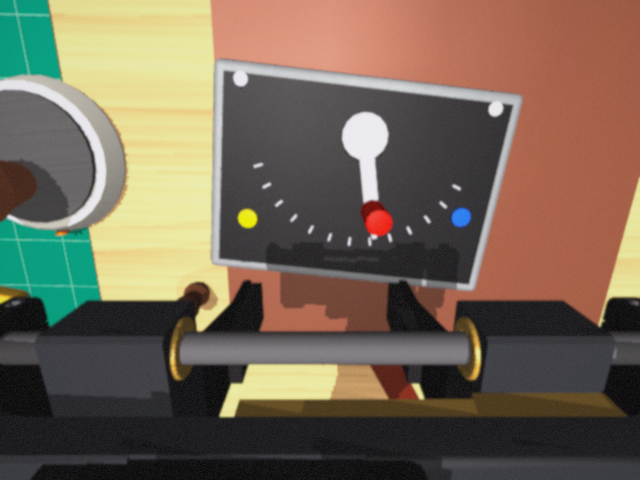

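Grip (378,221), hub (365,136), yellow (247,218), blue (460,217). I'll fit the hub and compute the target arc.

```bash
cat >> h.py <<'E'
def lever(c,T):
    H=cv2.cvtColor(c["color"],cv2.COLOR_RGB2HSV); P=cloud(c,T)
    near=np.hypot(P[...,0]-.57,P[...,1]+.225)<.14
    w=(cv2.inRange(H,(0,0,150),(180,40,255))>0)&near&(P[...,2]>.058)&(P[...,2]<.075)
    d=cv2.distanceTransform(w.astype(np.uint8),cv2.DIST_L2,5); v,u=np.unravel_index(d.argmax(),d.shape)
    hz=np.nanmedian(P[v-5:v+6,u-5:u+6,2]); hub=ray(c,(u,v),hz,T)[0][:2]
    r=(H[...,0]<9)&(H[...,1]>150)&near&(np.abs(P[...,2]-.11)<.004)
    g=ray(c,np.argwhere(r)[:,::-1].mean(0),.11,T)[0][:2] if r.sum()>20 else np.full(2,np.nan)
    y=(cv2.inRange(H,(22,150,100),(35,255,255))>0)&near
    yc=ray(c,np.argwhere(y)[:,::-1].mean(0),.056,T)[0][:2] if y.sum()>20 else np.full(2,np.nan)
    return hub,hz,g,yc
E
python3 - <<'E'
from h import *
c=dict(np.load("w6.npz")); T=Tw(c,dict(tool_pos=c["pos"],tool_rot=c["rot"]))
hub,hz,g,y=lever(c,T); print(hub,hz,g,y)
a=lambda d:np.degrees(np.arctan2(d[1],d[0])); print("r",np.hypot(*(g-hub)),"ang now",a(g-hub)%360,"target",a(y-hub)%360,"ydist",np.hypot(*(y-hub)))
for th in (a(g-hub)%360,170,155,140,130,a(y-hub)): print(round(th),(hub+.065*np.array([np.cos(np.radians(th)),np.sin(np.radians(th))])).round(4))
E
```

```text
[ 0.56863458 -0.22366091] 0.06447277589991379 [ 0.50146179 -0.23191188] [ 0.47332255 -0.1156585 ]
r 0.06767763813359899 ang now 187.00267934257243 target 131.42837555706913 ydist 0.1440448000343912
187 [ 0.5041 -0.2316]
170 [ 0.5046 -0.2124]
155 [ 0.5097 -0.1962]
140 [ 0.5188 -0.1819]
130 [ 0.5269 -0.1739]
131 [ 0.5256 -0.1749]
```

The yellow fit there was pulled off by wood, so I'm using the mask value (0.4885, -0.1181). That puts the target bearing at 127° from the pivot, with the lever now at 187°. I'll straddle the grip loosely.

```bash
python3 -m jog '[[0.45,0.3,0.7,0,0],[0.45,0.34,0.7,0,0],[0.45,0,0.68,0,0],[0.45,0,0,0.4,0],[0.45,0,0,0.6,0],[0.45,0,0,0.6,0],[0.45,0,0,0.4,0],[0.45,0,0,0,0],[0.45,0,0,0,0]]'
```

```text
time_s: 14.82
tool_pos: [0.5019, -0.2313, 0.1984]
tool_rot: [-179.9, 0.1, 1.1]
force: [-0.0, -0.2, 0.4]
grip_width: 0.0394
grasp_force: 0.0
```

```bash
python3 -m jog '[[0.45,0,0,0.5,0],[0.45,0,0,0.6,0],[0.45,0,0,0.6,0],[0.45,0,0,0.6,0],[0.45,0,0,0.6,0],[0.45,0,0,0.6,0],[0.45,0,0,0.6,0],[0.45,0,0,0.6,0],[0.45,0,0,0.4,0],[0.45,0,0,0.2,0],[0.45,0,0,0,0],[0.45,0,0,0,0]]'
```

```text
time_s: 15.82
tool_pos: [0.5027, -0.2322, 0.0934]
tool_rot: [180.0, -0.0, 1.0]
force: [0.0, 0.2, 0.1]
grip_width: 0.039
grasp_force: 0.0
```

```bash
python3 -m jog '[[0.45,0,0,0,-0.14],[0.45,0,-0.2,0,0.078],[0.45,0.01,-0.2,0,0.078],[0.45,0,-0.2,0,0.078],[0.45,0.01,-0.2,0,0.078],[0.45,0.01,-0.2,0,0.078],[0.45,0,-0.2,0,0.078],[0.45,0.01,-0.2,0,0.078],[0.45,0.01,-0.2,0,0.078],[0.45,0,-0.2,0,0.078],[0.45,0.01,-0.2,0,0.078],[0.45,0,0,0,0]]'
python3 - <<'E'
from h import *
from cell import env
p=np.array(env.get_obs()["tool_pos"][:2])-[.5686,-.2237]; print(np.hypot(*p),np.degrees(np.arctan2(p[1],p[0])))
E
```

```text
time_s: 16.82
tool_pos: [0.509, -0.1945, 0.0942]
tool_rot: [179.9, -0.0, -27.9]
force: [-3.3, -1.9, 1.2]
grip_width: 0.0393
grasp_force: 1.7
0.06634844477698652 153.89282388697808
```

```bash
python3 -m jog '[[0.45,0.01,-0.2,0,0.078],[0.45,0.01,-0.2,0,0.078],[0.45,0,-0.2,0,0.078],[0.45,0.01,-0.2,0,0.078],[0.45,0.01,-0.2,0,0.078],[0.45,0.01,-0.2,0,0.078],[0.45,0,-0.2,0,0.078],[0.45,0.01,-0.2,0,0.078],[0.45,0,0,0,0],[0.45,0,0,0,0]]'
python3 - <<'E'
from h import *
from cell import env, read_camera
o=env.get_obs(); p=np.array(o["tool_pos"][:2])-[.5686,-.2237]; print(np.hypot(*p),np.degrees(np.arctan2(p[1],p[0])))
for n in("scene","side","wrist"):
    c=read_camera(n); T=Tw(c,o) if n=="wrist" else c["world_from_camera"]
    cv2.imwrite(f"pics/{n}7.png",c["color"][:,:,::-1])
    H=cv2.cvtColor(c["color"],cv2.COLOR_RGB2HSV); P=cloud(c,T)
    r=(H[...,0]<9)&(H[...,1]>150)&(np.abs(P[...,2]-.108)<.006)&(np.hypot(P[...,0]-.5686,P[...,1]+.2237)<.1)
    if r.sum()>8:
        g=ray(c,np.argwhere(r)[:,::-1].mean(0),.11,T)[0][:2]-[.5686,-.2237]; print(n,r.sum(),np.hypot(*g),np.degrees(np.arctan2(g[1],g[0])))
E
```

```text
time_s: 17.65
tool_pos: [0.5307, -0.1701, 0.0937]
tool_rot: [180.0, -0.0, -55.7]
force: [-2.3, -0.6, 0.9]
grip_width: 0.0392
grasp_force: 1.3
0.06570698340542608 125.27779056049913
side 45 0.07858979181399318 130.93077276249755
wrist 751 0.0590799058637583 133.447437097384
```

```bash
python3 -m jog '[[0.45,0.01,-0.2,0,0.078],[0.45,0,-0.1,0,0.04],[0.45,0,0,0,0],[0.45,0,0,0,0],[0.45,0,0.2,0,0],[0.45,0,0.2,0,0],[0.45,0,0,0,0]]'
python3 -m jog '[[0.45,0,0,-0.5,0],[0.45,0,0,-0.8,0],[0.45,0,0,-1,0],[0.45,0,0,-1,0],[0.45,0,0,-1,0],[0.45,-0.4,0,-1,0],[0.45,-0.8,0,-1,0],[0.45,-0.8,0,-1,0],[0.45,-0.5,0,0,0],[0.45,0,0,0,0],[0.45,0,0,0,0]]'
python3 - <<'E'
from h import *
from cell import env, read_camera
o=env.get_obs(); c=read_camera("wrist"); T=Tw(c,o); P=cloud(c,T)
cv2.imwrite("pics/w8.png",c["color"][:,:,::-1])
hub,hz,g,_=lever(c,T)
H=cv2.cvtColor(c["color"],cv2.COLOR_RGB2HSV)
m=(cv2.inRange(H,(22,150,100),(35,255,255))>0)&(np.hypot(P[...,0]-.4885,P[...,1]+.118)<.02)&(P[...,2]>.045)
y=ray(c,np.argwhere(m)[:,::-1].mean(0),.056,T)[0][:2]
w=(cv2.inRange(H,(0,0,150),(180,40,255))>0)&(np.abs(P[...,2]-.061)<.006); rr=np.hypot(P[...,0]-hub[0],P[...,1]-hub[1])
nose=P[w&(rr>.025)&(rr<.093)][:,:2]
a=lambda d:np.degrees(np.arctan2(d[1],d[0])); print(hub,g,y,m.sum()); print("grip",np.hypot(*(g-hub)),a(g-hub),"nose",len(nose),a(nose.mean(0)-hub),"yellow",a(y-hub),np.hypot(*(y-hub)))
E
```

```text
time_s: 18.38
tool_pos: [0.5286, -0.1711, 0.0933]
tool_rot: [-180.0, -0.0, -61.2]
force: [0.4, -0.1, -1.2]
grip_width: 0.0391
grasp_force: 0.0
time_s: 19.3
tool_pos: [0.5048, -0.1267, 0.2393]
tool_rot: [-180.0, -0.0, -61.1]
force: [-0.9, -0.5, -0.5]
grip_width: 0.0392
grasp_force: 0.0
[ 0.57337621 -0.2263248 ] [ 0.52761475 -0.17018496] [ 0.48823947 -0.11810306] 308
grip 0.0724278422995078 129.18462791395305 nose 888 134.80298437824845 yellow 128.1917048019929 0.13769608013225668
```

View pics/w8.png

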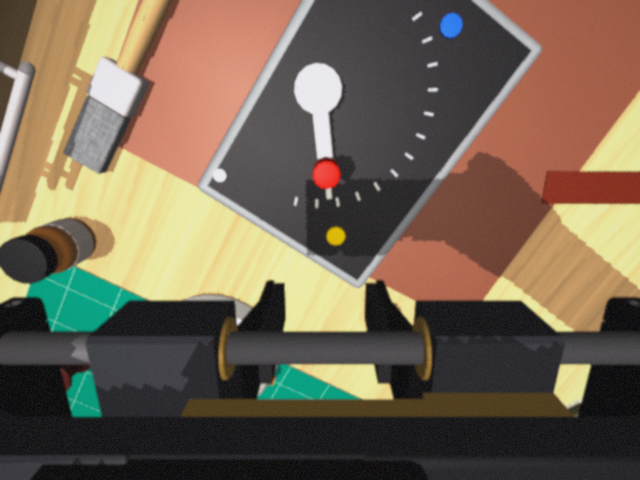

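The nose line from hub (319,88) through the tip (329,195) runs to about (333,236), against the yellow centre at (335,236). That is about 2 mm off, within the 9 mm tolerance. The robot is clear, so I'm handing in.

```bash
python3 - <<'E'
from cell import env
print(env.sign_off())
E
```

```text
the job is handed in; nothing more can be done
None
```

I handed the job in at about 19.4 s on the robot clock, and the hand-in returned no verdict. The silver cup was lowered into the copper cup and let go, its rim measured level and at the nested height; the lever was then pushed until its nose line passed about 2 mm from the yellow marker's centre.

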